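# Refit the jar filler's handle and hold its sprung gate half open

## Robot

A 6-joint arm with a two-finger parallel gripper is mounted at the origin on a cart in front of the work surface, level with it; the furniture and walls round the work are solid. World frame = base frame: x ahead of the robot, y to its left, z up, the work surface at z = 0. Lengths are in m, angles in rad, forces in N, time in s.
With the tool pointing down it reaches from about 0.3 to 0.775 m from the base axis. Payload 14.6 kg.
Tool frame: the origin (TCP) lies midway between the tips of the shut fingers; the grasp point (between the pads) lies 19 mm behind it; z points along the fingers, y is the line along which they close (so a half turn about z gives the same grasp; the last joint's range is limited). The gripper opens to 94 mm and grips with 3 to 60 N. Pads are 16 mm wide; open, the fingers measure 119 mm over their backs; the gripper's body (75 mm by 177 mm) begins 78 mm behind the grasp point.
Start: joints at [1.245, 0.3, 1.521, -0, 1.321, -0.067], TCP at [0.141, 0.532, 0.205] pointing down, gripper open.
Joint ranges: [-3.03, 3.03], [-0.79, 2.21], [0.23, 2.52], [-1.04, 4.18], [0, 3.07], [-2.55, 2.55]. Speed limits (rad/s): [2.22, 2.22, 2.57, 3.14, 3.14, 3.14].

## Interface

Orientations are given as [roll, pitch, yaw] about the fixed x, y, z axes, in that order (R = Rz(yaw) Ry(pitch) Rx(roll)).
In Python, from station import telemetry, optics, ctrl gives the robot as it stands.
- The arm moves only by the tool carry_out, never from a script. Its argument "plan" is a list that holds one entry, the list of rows, each a list of 7 numbers: the shift along the tool's x, y, z in mm, then the turn, a rotation vector about the tool's x, y, z in rad, then the finger opening in mm, from 0 to 94. A call has 1 to 20 rows; each row shifts and turns the commanded pose from where the row before left it, along the tool's axes as they then stand; what a row does not reach is not made up. A row lasts 1/12 s, in which the tool goes at most 41.7 mm and 7.16 degrees, less where a joint would pass 70% of its speed; a pose out of reach is approached as far as the arm can. A call with a gripper value outside its range is refused whole. The fingers move at their own pace and stop on an object; "squeeze" is the grip in N (left out, the last holds). Time passes only in rows, so rows that do not move let the fingers close. It gives the time, the measured TCP pose, the force, the opening and the grip force at its end, in the units of the state.
- telemetry.get_obs(): the state, without advancing time (a new reading comes with each control period).
- optics.camera(name): name is "scene" or "top"; returns a dict with "pixels" (400x640x3 uint8, red, green, blue), "intrinsics" (3x3 intrinsics, pixels), "origin" and "rotation" of the camera in the world. Camera axes: x right, y down, z forward; pixel columns grow to the right and rows downward; lengths in m; the calibration is good to about 2 mm. A picture is of the moment at which its call begins. There is no depth.
- ctrl.hand_in(): hands the job in; it is judged then, once.
The state is a dict: "time_s": time; "qpos": joint angles; "joint_vel": joint speeds; "tau": joint torques, N m; "ee_pos": TCP position; "eef_rot": TCP orientation; "force": force on the tool from outside, world axes, zero at the start; "moment": the same for the moment, N m; "grip_width": finger opening in m; "grip_force": force on a finger pad.
Only numpy, scipy, OpenCV 4.12 (cv2) and the standard library are available. Lean on these libraries where they do the work, as an engineer would, in place of code of your own. Each camera call takes 0.05 s, during which the arm holds its last target. There are 200 camera calls.

## Task

The jar filler's gate handle was taken off for washing and stands on the worktop. Push it fully home on the square stud of the gate slide while the gate is shut, then use the handle to draw the gate half open against its spring, without going far past half, and finish while still holding it there, ready for rice to be poured slowly through into the jar. Leave the jar under the outlet and the things standing round about where they are.

Things in the scene. Friction and masses are not known exactly. Their poses are not given: they have to be found in the camera images.
- handle_center (a point): centre of the loose white plastic gate handle, 32 mm above its underside; it stands upright on the worktop, 64 mm tall, about 80 g. Its foot is a square hub 30 x 30 x 22 mm with a square bore open downward, 14 mm wide, 21 mm deep, parallel to the hub. Above the hub (22 to 64 mm) is its grip, 18 mm thick along the point's x, 46 mm long along y; z is up. It fits the stud at any quarter turn
- handle_foot (a point): centre of the handle's underside, at the mouth of the bore; same axes as handle_center
- stud_foot (a point): foot of the square stud, on the slide's top face, 130 mm above the worktop; moves with the slide. The stud, 12 mm square, rises 19 mm from here (last 3 mm narrowed to 9 mm); fully home, the handle's underside rests here. x and y are parallel to the stud's sides, z is up; the gate opens along -x. The slide is 4 mm thick, 50 mm wide here and ends 45 mm past the stud on the -x side
- gate (a joint): travel of the sprung gate slide, 0 shut to 0.050 m fully open (half: 0.025). Its spring shuts it, with 3 N when shut, 7 N at half, 11 N at full travel. A dark line across the slide stands between the first pair of lines on the two rails (nearest the hopper) when shut, the second, broader pair at half, the third at full travel
- filler: the jar filler, fixed on the drying mat: steel base 205 x 150 mm, rear column, two rails with the slide between them (tops 133 mm above the worktop), round steel hopper 150 mm across, rim 211 mm above the worktop. Origin under the base (3 mm above the worktop) on the hopper's axis; the stud lies on its -x side
- jar: empty glass jar, 60 mm across, 91 mm tall, standing on the filler's base under the outlet; origin under its centre
- mug: dark camping mug, 78 mm across, 105 mm tall, with a handle; origin under its centre
- tub: yoghurt pot, 72 mm across, 71 mm tall; origin under its centre
- spice: spice jar, 44 mm across, 105 mm tall; origin under its centre; its place and the handle's may be exchanged
There are look-alikes about, which are no part of the job. Of the things that look like the part that bears handle_center, take the one that is farthest to the robot's right at the start.

How it is judged:
On the way, in this order (a step that is already met when the one before it is completed fails the run):
1. the handle is fully home on the stud with the gate still shut (z of handle_foot in the frame of stud_foot below 0.004 m and horizontal distance between handle_foot and stud_foot below 0.004 m and angle between handle_foot's own z axis and vertical below 0.15 rad and value of joint gate below 0.006 m), for 0.2 s.
2. the gate is drawn half open with the handle on (value of joint gate between 0.019 and 0.031 m and z of handle_foot in the frame of stud_foot below 0.005 m), for 0.5 s.
At the end, for the whole second after the job is handed in: The gate stands still at 19 to 31 mm of its 50 mm travel; the handle is within 5 mm of fully home on the stud, upright within 0.17 rad, and pressed by the fingers with over 3 N; neither they nor the arm push the slide itself (under 2 N); the jar is upright under the outlet (all of step 2 and velocity of joint gate between -0.01 and 0.01 m/s and horizontal distance between handle_foot and stud_foot below 0.005 m and angle between handle_foot's own z axis and vertical below 0.17 rad and contact force between the fingers and handle above 3 N and contact force between each of the arm, the fingers and gate below 2 N and angle between jar's own z axis and vertical below 0.1 rad); the arm keeps its last pose, push and grip.
It fails at once if the gate is drawn far past half (more than 42 of 50 mm) (value of joint gate above 0.042 m).
It fails at once if the jar under the outlet is shifted by more than 15 mm (distance of jar from where it was at the start of the episode above 0.015 m).
It fails at once if the mug, yoghurt pot or spice jar is shifted by more than 30 mm (distance of any of mug, tub, spice from where it was at the start of the episode above 0.03 m).
It also fails if it takes over 48 s, if anything falls off the work surface, if the arm or the gripper's body presses on something with over 40 N, if the wrist force passes 120 N, or if a joint passes its speed limit or range.

## Working session

There is one attempt and no reset: what is moved stays moved. The work goes in short steps, Python scripts to look and compute and a tool call to move; the robot and the scene stay as the last step left them, time stands still between calls to the robot, and variables do not carry over. Pictures are saved under pics/ and viewed, at most 10 in all, crops included, and the job is handed in when it is done.

Besides the shell and the picture viewer there is one more tool, called after "Call:" in YAML: its name, and indented under it one key for each argument. carry_out: Moves the arm, as the interface text tells. Its arguments: {"type":"object","properties":{"plan":{"type":"array","items":{"type":"array","items":{"type":"array","items":{"type":"number"}}}},"squeeze":{"type":"number"}},"required":["plan"]}

```bash
mkdir -p pics; cat > h.py <<'E'
import numpy as np, cv2
from station import telemetry, optics, ctrl
def snap(n,f):
    c=optics.camera(n); cv2.imwrite(f'pics/{f}.png',c['pixels'][:,:,::-1]); 
    np.savez(f'pics/{f}.npz',**{k:np.array(c[k]) for k in c}); return c
def load(f): return dict(np.load(f'pics/{f}.npz'))
def ray(c,u,v,z):
    d=c['rotation']@np.linalg.solve(c['intrinsics'],[u,v,1]); o=c['origin']; return o+d*(z-o[2])/d[2]
def proj(c,p):
    q=c['rotation'].T@(np.array(p)-c['origin']); q=c['intrinsics']@q; return q[:2]/q[2]
E
python3 - <<'E'
from h import *
for n in('scene','top'):
    c=snap(n,n+'0'); print(n,c['origin'],c['rotation'].round(3).tolist(),c['intrinsics'][0])
print(telemetry.get_obs())
E
```

```text
scene [0.52848774 1.08570611 0.83249816] [-2.174, 0.005, -3.093] [401.29717897   0.         326.65720635]
top [0.37907742 0.0397302  1.20554674] [-2.966, -0.008, -1.58] [399.83092561   0.         321.27649661]
{'time_s': 0.1, 'qpos': array([ 1.24540855e+00,  3.00400539e-01,  1.52153718e+00, -1.79878303e-05,
        1.32071074e+00, -6.66263285e-02]), 'joint_vel': array([-0.0001351 , -0.00052038, -0.00081957, -0.00069806,  0.00114357,
       -0.00101082]), 'tau': array([ 9.67915003e-05, -5.32637215e+01, -3.53291881e+01,  7.09998817e-02,
        2.34329794e-02, -4.96464327e-05]), 'ee_pos': array([0.14067823, 0.53144919, 0.20494361]), 'eef_rot': array([-3.14053803e+00, -5.29077834e-05,  2.88283564e+00]), 'force': array([-0.14966074, -0.38233106, -0.33531953]), 'moment': array([-0.03055684, -0.0226988 , -0.00516019]), 'grip_force': 0.0, 'grip_width': 0.09377583193757902}
```

View pics/scene0.png

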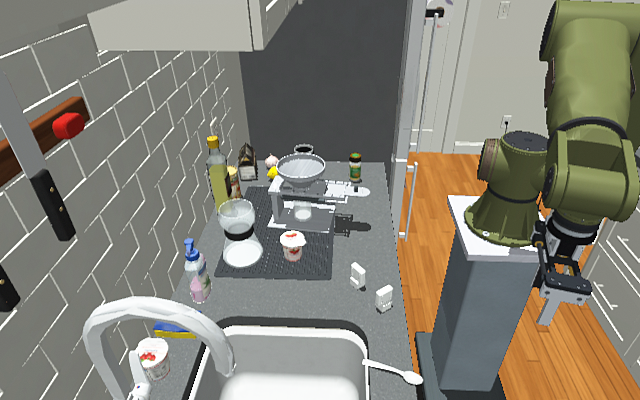

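View pics/top0.png

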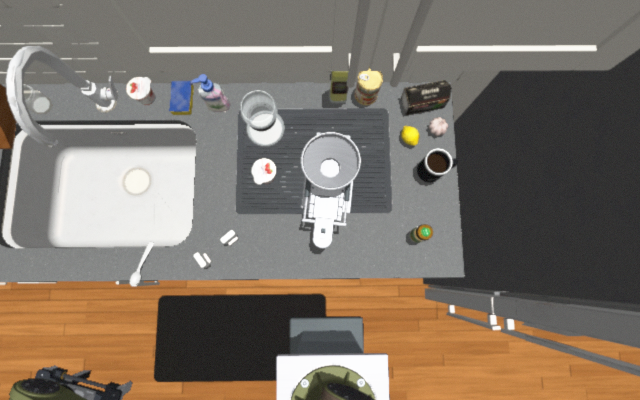

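Scene: two white handles, at (357,276) and (384,298); top: at (229,238) and (202,260). In the top view the robot's right is image right, so I choose the one at top (229,238) / scene (357,276). The stud is by top (322,210). One close crop next.

```bash
cat >> h.py <<'E'
from scipy.spatial.transform import Rotation as Ro
def fix(c):
    c=dict(c); r=np.array(c['rotation'])
    c['rotation']=Ro.from_euler('xyz',r).as_matrix() if r.shape==(3,) else r
    return c
def crop(f,x,y,w,h,s): 
    return cv2.resize(cv2.imread(f'pics/{f}.png')[y:y+h,x:x+w],None,fx=s,fy=s,interpolation=cv2.INTER_CUBIC)
E
python3 - <<'E'
from h import *
t=fix(load('top0'));s=fix(load('scene0'))
print(ray(t,229,238,.032),ray(s,357,276,.032),ray(t,202,260,.032),ray(s,384,298,.032))
print('spice',ray(t,424,232,.1),'hop',ray(t,330,161,.211),'mug',ray(t,437,163,.105))
a=crop('top0',185,190,170,85,4.7); b=crop('scene0',260,145,160,175,3)
o=np.zeros((600,800,3),np.uint8)
a=cv2.resize(a,(560,280)); o[:280,:560]=a
b=crop('scene0',320,250,90,70,4.4); o[285:285+308,:396]=b
b=crop('scene0',265,145,115,100,3.5); b=b[:310]; o[285:285+b.shape[0],398:398+b.shape[1]]=b[:, :402]
cv2.imwrite('pics/c1.png',o)
E
```

```text
[0.48410981 0.29959431 0.032     ] [0.48742925 0.29783064 0.032     ] [0.42096607 0.37578973 0.032     ] [0.41891752 0.37296484 0.032     ]
spice [ 0.49000841 -0.25565497  0.1       ] hop [0.66410918 0.00654447 0.211     ] mug [ 0.68643162 -0.30218767  0.105     ]
```

View pics/c1.png

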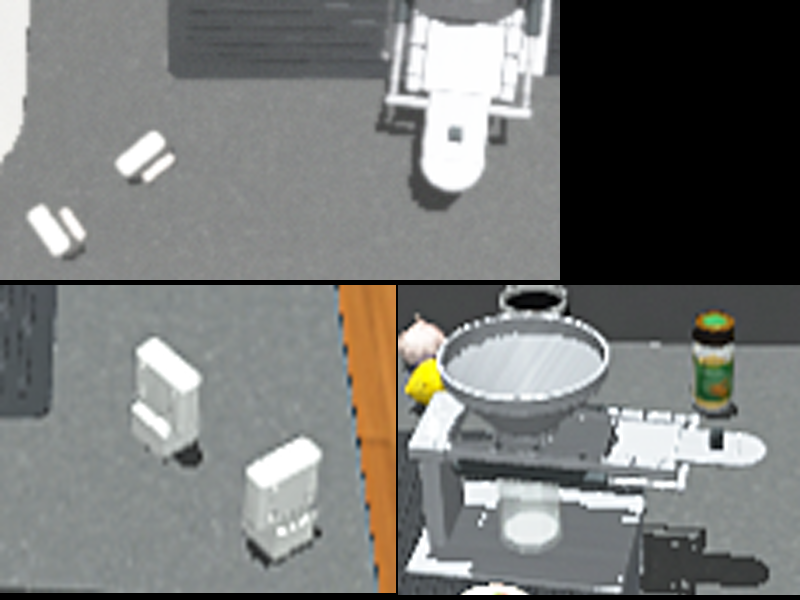

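The crop confirms it: an upright white handle at scene (357,276) with its hub showing below the grip. The stud is the dark square at about top (323,230) / scene (356,190).

```bash
cat >> h.py <<'E'
from scipy.optimize import minimize, least_squares
def box(cx,cy,yaw,lx,ly,z0,z1):
    R=Ro.from_euler('z',yaw).as_matrix()
    return [R@[sx*lx/2,sy*ly/2,0]+[cx,cy,z] for sx in(-1,1) for sy in(-1,1) for z in(z0,z1)]
def hullmask(c,boxes,x0,y0,w,h,k=8):
    m=np.zeros((h*k,w*k),np.uint8)
    for b in boxes:
        p=np.array([(proj(c,q)-[x0-.5,y0-.5])*k for q in b],np.float32)
        cv2.fillConvexPoly(m,cv2.convexHull(p.round().astype(np.int32)),255)
    return cv2.resize(m,(w,h),interpolation=cv2.INTER_AREA)/255.
E
python3 - <<'E'
from h import *
t=fix(load('top0'));s=fix(load('scene0'))
obs=[]
for c,(u,v) in((t,(229,238)),(s,(357,276))):
    x0,y0=u-14,v-20; g=c['pixels'][y0:y0+40,x0:x0+28].astype(float); bg=np.median(g,axis=(0,1))
    w=np.clip((g.min(2)-bg.mean()-10)/60,0,1); n,l,st,_=cv2.connectedComponentsWithStats((w>.2).astype(np.uint8)); 
    k=1+st[1:,4].argmax(); w=w*(l==k); obs.append((c,x0,y0,w)); print(bg,w.sum())
def cost(p,sel):
    return sum(((hullmask(c,[box(p[0],p[1],p[2],.03,.03,0,.022),box(p[0],p[1],p[2],.018,.046,.022,.064)],x0,y0,28,40)-w)**2).sum() for c,x0,y0,w in [obs[i] for i in sel])
for sel in((0,1),(0,),(1,)):
  best=min((minimize(cost,[.486,.299,y],args=(sel,),method='Nelder-Mead',options=dict(initial_simplex=[[.486,.299,y],[.492,.299,y],[.486,.305,y],[.486,.299,y+.3]])) for y in(-1,-.5,0,.5,1,1.5)),key=lambda r:r.fun); print(sel,best.x,best.fun)
# stud: dark blob centroid
for c,(u,v),n in((t,(323,230),'t'),(s,(356.5,190),'s')):
    u0,v0=int(u)-4,int(v)-4; g=c['pixels'][v0:v0+10,u0:u0+10].mean(2); print(n,g.astype(int))
    g=np.clip(np.percentile(g,60)-g,0,None)
E
```

```text
[136. 138. 137.] 107.01666666666667
[138. 143. 142.] 201.15
(0, 1) [0.48691892 0.29748555 0.44532058] 184.58918492887352
(0,) [0.48879259 0.30246287 0.51912054] 75.38036043829297
(1,) [0.48654425 0.29355444 0.42335994] 82.74909361783929
t [[253 253 253 253 253 253 253 253 253 253]
 [253 253 251 248 252 252 253 253 253 254]
 [253 251 229 199 211 221 239 253 253 254]
 [253 249 173 148 147 163 222 252 253 253]
 [253 248 150 143 140 156 217 252 253 254]
 [253 248 150 126 124 144 216 252 253 254]
 [253 248 159 123 122 135 219 252 253 254]
 [253 253 247 244 234 209 248 253 253 254]
 [254 253 253 253 252 250 253 253 254 254]
 [254 253 254 253 253 253 253 253 254 254]]
s [[192 204 128  92  96  85 148 152 132 127]
 [245 241 114  78  73  63 224 228 213 208]
 [249 228  86  63  53  33 255 251 246 245]
 [246 224  78  38  41  50 254 246 240 239]
 [246 222  75  36  37  53 253 243 237 238]
 [244 246  92  32  32  42 249 243 238 239]
 [241 250 210 204 204 202 246 242 239 245]
 [239 241 245 250 251 247 243 240 238 247]
 [253 249 249 247 247 245 244 242 240 244]
 [233 221 227 220 220 227 234 239 241 240]]
```

```bash
python3 - <<'E'
from h import *
t=fix(load('top0'));s=fix(load('scene0'))
print(t['pixels'][226:248,215:243].mean(2).astype(int))
print((10*hullmask(t,[box(.486,.299,.5,.03,.03,0,.022),box(.486,.299,.5,.018,.046,.022,.064)],215,226,28,22)).astype(int))
print(s['pixels'][258:296,345:372].mean(2).astype(int))
E
```

```text
[[136 137 135 134 135 135 136 137 135 136 135 141 135 139 139 140 140 140
  137 139 138 140 134 135 138 131 134 137]
 [135 132 137 136 138 136 137 136 138 137 134 135 137 139 137 138 138 140
  135 135 140 134 134 135 136 135 138 136]
 [138 135 133 135 139 135 135 136 137 141 141 138 134 134 135 134 138 136
  138 137 137 139 135 133 137 136 140 139]
 [138 135 132 135 135 133 134 133 138 139 143 137 135 133 137 145 160 152
  140 138 135 138 136 137 140 134 140 140]
 [136 135 136 132 137 137 135 135 137 138 136 131 132 139 165 220 245 237
  174 142 135 139 140 136 139 136 140 140]
 [134 134 137 134 135 139 135 132 138 137 133 132 143 175 229 252 254 253
  239 170 137 136 136 135 135 138 137 143]
 [136 132 135 135 134 137 137 135 138 134 135 143 197 247 253 254 255 254
  253 230 149 134 133 136 139 137 137 139]
 [137 136 133 136 135 139 138 134 131 134 146 199 249 254 255 255 255 255
  254 244 157 132 135 135 137 141 136 136]
 [139 135 133 133 139 138 137 134 135 150 207 249 254 255 255 255 255 254
  252 215 142 129 126 134 135 138 136 133]
 [138 137 139 138 139 141 136 142 162 220 250 2
[... 2925 characters left out ...]
10 10 10 10 10 10 10 10 10 10 10 10  6  1  0  0
   0  0  0  0]
 [ 0  0  0  0  0  0  4  9 10 10 10  8  7 10 10 10 10 10  7  2  0  0  0  0
   0  0  0  0]
 [ 0  0  0  0  0  0  0  0  2  6  4  0  1  9 10 10  8  3  0  0  0  0  0  0
   0  0  0  0]
 [ 0  0  0  0  0  0  0  0  0  0  0  0  0  2  6  4  0  0  0  0  0  0  0  0
   0  0  0  0]
 [ 0  0  0  0  0  0  0  0  0  0  0  0  0  0  0  0  0  0  0  0  0  0  0  0
   0  0  0  0]
 [ 0  0  0  0  0  0  0  0  0  0  0  0  0  0  0  0  0  0  0  0  0  0  0  0
   0  0  0  0]]
[[139 139 138 ... 139 139 138]
 [142 139 139 ... 136 134 135]
 [144 142 139 ... 135 134 136]
 ...
 [139 137 136 ... 141 141 138]
 [139 141 137 ... 139 143 141]
 [138 136 137 ... 138 140 146]]
```

```bash
cat >> h.py <<'E'
def hmodel(c,p,x0,y0,w,h,z=0.):
    x,y,a=p
    gt=hullmask(c,[box(x,y,a,.018,.046,z+.0639,z+.064)],x0,y0,w,h); gh=hullmask(c,[box(x,y,a,.018,.046,z+.022,z+.064)],x0,y0,w,h)
    ht=hullmask(c,[box(x,y,a,.03,.03,z+.0219,z+.022)],x0,y0,w,h)
    return np.maximum(gt,ht*(1-gh))
E
python3 - <<'E'
from h import *
t=fix(load('top0'));s=fix(load('scene0'))
obs=[]
for c,(u,v),lo,hi in((t,(229,238),150,245),(s,(357,276),215,250)):
    x0,y0=u-14,v-20; w=np.clip((c['pixels'][y0:y0+40,x0:x0+28].mean(2)-lo)/(hi-lo),0,1); obs.append((c,x0,y0,w))
    if c is s: print('\n'.join(' '.join('%3d'%q for q in r) for r in c['pixels'][y0+4:y0+36,x0+2:x0+26].mean(2)))
def cost(p,sel): return sum(((hmodel(c,p,x0,y0,28,40)-w)**2).sum() for c,x0,y0,w in [obs[i] for i in sel])
for sel in((0,1),(0,),(1,)):
  best=min((minimize(cost,[.486,.299,y],args=(sel,),method='Nelder-Mead',options=dict(initial_simplex=[[.486,.299,y],[.492,.299,y],[.486,.305,y],[.486,.299,y+.3]])) for y in(-1,-.5,0,.5,1,1.5)),key=lambda r:r.fun); print(sel,best.x,best.fun)
# stud: model dark. top view: stud top at z .149; scene
def sm(c,p,x0,y0): return hullmask(c,[box(p[0],p[1],p[2],.012,.012,.13,.146),box(p[0],p[1],p[2],.009,.009,.146,.149)],x0,y0,14,14)
so=[]
for c,(u,v) in((t,(323,230)),(s,(356,189))):
    x0,y0=u-7,v-7; g=c['pixels'][y0:y0+14,x0:x0+14].mean(2); so.append((c,x0,y0,np.clip((248-g)/((248-125) if c is t else 200),0,1)))
W=np.zeros((14,14));W[3:12,3:12]=1
W2=np.zeros((14,14));W2[5:13,3:11]=1   # scene: exclude background above
def sc(p,sel): return sum((wt*(sm(c,p,x0,y0)-w)**2).sum() for (c,x0,y0,w),wt in [((so[0]),W),((so[1]),W2)][sel])
p0=ray(t,322.7,230.3,.146); print(p0)
for sel in(slice(0,2),slice(0,1),slice(1,2)):
  f=lambda q:sc([q[0],q[1],q[2] if 0 else 0],sel)
  r=minimize(f,p0[:2],method='Nelder-Mead',options=dict(initial_simplex=[p0[:2],p0[:2]+[.006,0],p0[:2]+[0,.006]])); print(r.x,r.fun)
E
```

```text
144 142 139 138 138 144 140 135 134 136 144 139 137 135 137 139 137 136 137 140 145 139 135 135
144 146 145 137 137 139 137 133 125 123 134 133 133 139 139 144 140 137 136 137 135 135 136 139
147 149 148 137 135 134 135 125 163 232 248 165 126 136 140 144 140 143 142 141 137 136 136 138
143 141 142 140 138 131 125 186 255 255 255 255 196 134 137 140 141 143 143 143 139 137 135 135
141 138 137 140 137 126 212 255 255 255 255 255 255 206 133 131 138 141 140 138 137 138 137 143
143 138 135 137 133 121 238 255 255 255 255 255 255 255 209 125 128 136 138 137 136 143 153 147
140 136 137 138 135 121 185 253 255 255 255 255 255 255 255 239 136 125 134 138 140 146 158 145
139 137 136 141 141 125 169 225 243 255 255 255 255 255 255 255 244 153 131 136 139 139 141 140
140 141 144 143 142 132 175 221 183 234 255 255 255 255 255 255 255 255 175 129 132 134 135 139
139 146 146 143 141 133 177 178 173 166 220 255 255 255 255 255 255 255 255 199 132 131 135 138
138 139 139 141 140 133 172 179 176 173 168 209 255 255 255 255 255 255 255 255 179 132 138 142
135 139 139 141 137 132 169 175 175 176 172 
[... 1615 characters left out ...]
 145 140 141 158 162 175 167  97  46  46  54  57  54  43 146 146 137
140 142 149 141 137 135 139 138 137 135 140 145 112 126 103  53  51  57  57  54  44 142 146 138
138 142 146 140 141 139 135 130 135 137 139 141  99 135 145 115  59  48  49  46 101 139 141 137
141 139 136 138 140 139 134 131 136 138 138 137 139 140 142 151 116 109 107 104 143 141 138 139
(0, 1) [0.48671771 0.2980208  0.69755008] 20.243443326077138
(0,) [0.48712855 0.29806193 0.69637617] 6.735057592189738
(1,) [ 0.48615392  0.29774433 -2.47248571] 10.658595366363596
[0.49222993 0.0263033  0.146     ]
[0.49286261 0.02647641] 5.226887662499404
[0.49276187 0.02677209] 2.5302802226623182
[0.49212025 0.02159337] 0.2544868608227605
```

```bash
cat >> h.py <<'E'
def delta(target,yaw):
    o=telemetry.get_obs(); R=Ro.from_euler('xyz',o['eef_rot']).as_matrix()
    Rt=Ro.from_euler('xyz',[np.pi,0,yaw]).as_matrix()
    print('shift mm',(1e3*R.T@(np.array(target)-o['ee_pos'])).round(1),'turn',Ro.from_matrix(R.T@Rt).as_rotvec().round(4))
E
python3 - <<'E'
from h import *
t=fix(load('top0')); g=t['pixels'].mean(2)
p=t['pixels'][200:250,300:345].mean(2)
print('\n'.join(' '.join('%3d'%q for q in r) for r in p[6:48]))
gg=cv2.cvtColor(t['pixels'],cv2.COLOR_RGB2GRAY)
print(cv2.HoughCircles(gg[120:200,290:370],cv2.HOUGH_GRADIENT,1,30,param1=120,param2=18,minRadius=24,maxRadius=34))
delta([.4867,.298,.12],.697+np.pi/2)
E
```

```text
120 171 184 138 153 212 210 134 133 192 249 252 252 245 237 252 253 253 253 253 253 254 254 254 254 253 253 253 254 254 254 254 254 254 254 254 254 252 185 208 208 206 227 252 252
110 153 178 133 165 224 203 137 136 196 250 252 252 236 243 253 253 253 253 253 254 254 254 254 254 253 253 254 254 254 254 254 254 254 254 254 254 251 214 234 219 176 221 253 251
 86 101 121 101 161 229 196 118 132 205 250 252 251 228 247 253 253 253 253 253 254 254 253 254 254 253 253 253 254 254 254 254 254 254 254 254 254 249 238 250 250 242 222 252 243
 88  88  90 101 170 233 174 107 128 211 250 253 251 225 252 253 253 253 253 253 254 254 254 254 254 254 253 254 254 254 254 254 254 254 254 254 253 239 244 252 253 250 226 251 239
 94  91  91 115 194 238 162 104 152 234 250 253 251 223 253 253 254 254 253 254 254 254 254 254 254 254 254 254 254 254 254 254 254 254 254 254 252 233 248 252 253 252 243 252 242
 90  91  94 123 199 234 153 104 163 241 250 252 250 218 253 253 253 253 254 253 254 254 254 254 254 254 254 254 254 254 254 254 254 254 254 254 251 217 248 252 253 252 238 245 229
 90  92  96 129 208 
[... 5849 characters left out ...]
54 252 233 167 141 140 139 140 139 142 142 136 138 140 143 145 143 141
135 137 136 142 138 139 137 136 123  82  72  72  70  72  88 147 225 249 253 253 254 254 254 254 254 254 254 252 233 178 146 141 139 136 135 140 137 139 138 139 142 141 141 142 139
137 140 139 137 141 135 140 137 125  85  68  72  72  71  72  88 130 179 226 248 252 253 253 253 253 252 241 220 175 145 138 139 141 142 138 140 138 137 135 139 136 142 142 140 139
138 136 139 140 136 137 135 140 134 111  77  71  67  71  72  72  79  97 129 179 211 222 229 225 220 207 176 154 141 131 135 139 140 141 142 138 134 140 139 141 137 140 142 139 139
[[[41.5 40.5 28.9]]]
shift mm [-394.2 -137.    85.1] turn [-1.00e-03  3.00e-04  6.15e-01]
```

```bash
python3 - <<'E'
from h import *
t=fix(load('top0')); g=t['pixels'].mean(2)
# crossbar line: weighted row centroid per column
for cols in(range(303,312),range(336,344)):
    for c in (list(cols)[0],list(cols)[-1]):
        r=np.arange(216,229) if c<320 else np.arange(220,229); w=np.clip(g[r,c]-150,0,None); print(c,(w*r).sum()/w.sum())
a=[]
for c in list(range(303,311))+list(range(337,343)):
    r=np.arange(217,224) if c<320 else np.arange(221,228); w=np.clip(g[r,c]-150,0,None); a.append(ray(t,c,(w*r).sum()/w.sum(),.133))
a=np.array(a); k=np.polyfit(a[:,1],a[:,0],1); print('bar psi',-np.arctan(k[0]),a[[0,7,8,13],:2])
h=ray(t,331.3,160.3,.211); s=np.array([.4928,.0266]); print('hop',h,'psi',np.arctan2(*(h[:2]-s)[::-1]))
# slide edges rows 222..235
e=[]
for v in range(224,238):
    l=312+np.interp(190,g[v,312:317],np.arange(5)); r=330+np.interp(-190,-g[v,330:335],np.arange(5)); e.append(((l+r)/2,v,r-l))
e=np.array(e); print(e[[0,-1]]); P=np.array([ray(t,u,v,.13) for u,v,_ in e]); k=np.polyfit(P[:,0],P[:,1],1); print('slide psi',np.arctan(k[0]))
E
```

```text
303 219.35409035409035
311 218.84830508474576
336 222.98734177215186
343 223.39813857290588
bar psi -0.1267252783241392 [[ 0.52371521  0.07910088]
 [ 0.52287055  0.06018438]
 [ 0.51300448 -0.01268328]
 [ 0.51090359 -0.02615713]]
hop [0.66595058 0.00317153 0.211     ] psi -0.13449014968557493
[[323.98697068 224.          20.02605863]
 [322.2854061  237.          18.72628924]]
slide psi -0.1223684534497867
```

Call:
carry_out:
  plan:
    - [[-33, -11.4, 0, 0, 0, 0, 94], [-33, -11.4, 0, 0, 0, 0, 94], [-33, -11.4, 0, 0, 0, 0, 94], [-33, -11.4, 0, 0, 0, 0, 94], [-33, -11.4, 0, 0, 0, 0, 94], [-33, -11.4, 0, 0, 0, 0, 94], [-33, -11.4, 0, 0, 0, 0, 94], [-33, -11.4, 0, 0, 0, 0, 94], [-33, -11.4, 0, 0, 0, 0, 94], [-33, -11.4, 0, 0, 0, 0, 94], [-33, -11.4, 0, 0, 0, 0, 94], [-31, -11.6, 0, 0, 0, 0, 94], [0, 0, 20, 0, 0, 0.103, 94], [0, 0, 20, 0, 0, 0.103, 94], [0, 0, 20, 0, 0, 0.103, 94], [0, 0, 20, 0, 0, 0.103, 94], [0, 0, 5, 0, 0, 0.103, 94], [0, 0, 0, 0, 0, 0.1, 94], [0, 0, 0, 0, 0, 0, 94], [0, 0, 0, 0, 0, 0, 94]]

```text
time_s: 1.77
ee_pos: [0.4866, 0.2984, 0.1204]
eef_rot: [-3.141, 0.0, 2.271]
force: [-0.1, -0.3, 0.3]
grip_width: 0.0941
grip_force: 0.0
```

Call:
carry_out:
  plan:
    - [[0, 0, 30, 0, 0, 0, 94], [0, 0, 30, 0, 0, 0, 94], [0, 0, 15, 0, 0, 0, 94], [0, 0, 15, 0, 0, 0, 94], [0, 0, 0, 0, 0, 0, 94], [0, 0, 0, 0, 0, 0, 50], [0, 0, 0, 0, 0, 0, 20], [0, 0, 0, 0, 0, 0, 0], [0, 0, 0, 0, 0, 0, 0], [0, 0, 0, 0, 0, 0, 0], [0, 0, 0, 0, 0, 0, 0], [0, 0, 0, 0, 0, 0, 0], [0, 0, 0, 0, 0, 0, 0], [0, 0, 0, 0, 0, 0, 0], [0, 0, 0, 0, 0, 0, 0]]
  squeeze: 30

```text
time_s: 3.02
ee_pos: [0.4865, 0.2984, 0.0304]
eef_rot: [-3.142, -0.0, 2.268]
force: [-0.9, -0.1, 0.4]
grip_width: 0.0311
grip_force: 0.0
```

Call:
carry_out:
  plan:
    - [[0, 0, 0, 0, 0, 0, 0], [0, 0, 0, 0, 0, 0, 0], [0, 0, 0, 0, 0, 0, 0], [0, 0, 0, 0, 0, 0, 0], [0, 0, 0, 0, 0, 0, 0]]

```text
time_s: 3.43
ee_pos: [0.4866, 0.2984, 0.0304]
eef_rot: [-3.142, -0.0, 2.268]
force: [0.1, -0.4, -0.4]
grip_width: 0.0177
grip_force: 30.0
```

Call:
carry_out:
  plan:
    - [[0, 0, -20, 0, 0, 0, 0], [0, 0, -30, 0, 0, 0, 0], [0, 0, -40, 0, 0, 0, 0], [0, 0, -40, 0, 0, 0, 0], [0, 0, -40, 0, 0, 0, 0], [-26, -21, 0, 0, 0, 0, 0], [-26, -21, 0, 0, 0, 0, 0], [-26, -21, 0, 0, 0, 0, 0], [-26, -21, 0, 0, 0, 0, 0], [-26, -21, 0, 0, 0, 0, 0], [-26, -21, 0, 0, 0, 0, 0], [-26, -21, 0, 0, 0, 0, 0], [-26, -21, 0, 0, 0, 0, 0], [0, 0, 0, 0, 0, 0.103, 0], [0, 0, 0, 0, 0, 0.103, 0], [0, 0, 0, 0, 0, 0.103, 0], [0, 0, 0, 0, 0, 0.103, 0], [0, 0, 0, 0, 0, 0.103, 0], [0, 0, 0, 0, 0, 0.103, 0], [0, 0, 0, 0, 0, 0.103, 0]]

```text
time_s: 5.1
ee_pos: [0.4912, 0.031, 0.2004]
eef_rot: [-3.141, 0.0, 1.542]
force: [0.3, 1.1, -1.9]
grip_width: 0.0179
grip_force: 30.0
```

Call:
carry_out:
  plan:
    - [[0, 0, 0, 0, 0, 0.1, 0], [0, 0, 0, 0, 0, 0, 0], [0, 0, 0, 0, 0, 0, 0]]

```text
time_s: 5.35
ee_pos: [0.4912, 0.0311, 0.2004]
eef_rot: [-3.141, 0.0, 1.45]
force: [-0.1, 0.9, -0.5]
grip_width: 0.0176
grip_force: 30.0
```

```bash
python3 - <<'E'
from h import *
delta([.4928,.0266,.205],np.pi/2-.127); print(telemetry.get_obs()['grip_width'])
for n in('scene','top'): snap(n,n+'1')
o=np.zeros((600,800,3),np.uint8); a=crop('scene1',290,110,110,120,5);o[:,:550]=a
b=crop('top1',295,190,62,60,4); o[:240,552:800]=b; cv2.imwrite('pics/c2.png',o)
E
```

```text
shift mm [-4.2  2.2 -4.6] turn [-0.0002  0.      0.0061]
0.01757063951873721
```

View pics/c2.png

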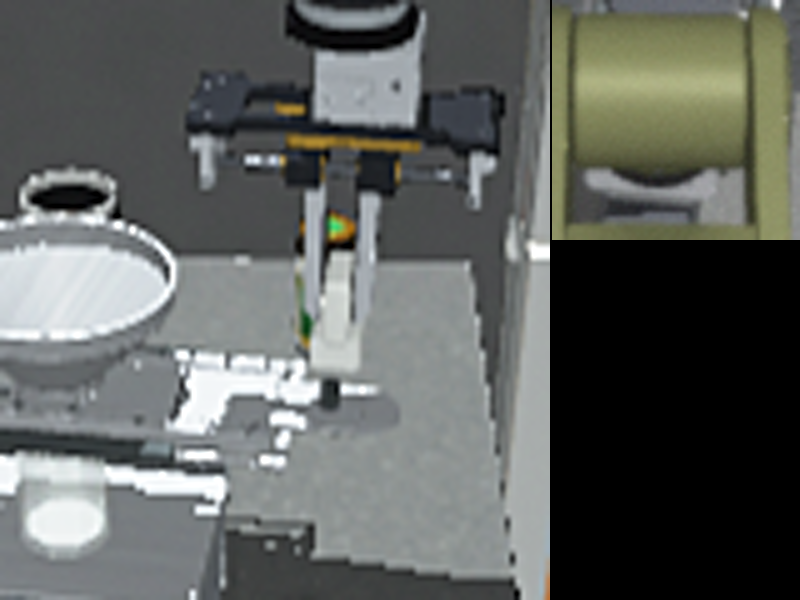

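Picture: the handle hangs over the stud in the scene view (hub near (357,182), stud near (356,189)); the top view is blocked by the arm. I refine the stud with its known heading and the relative offset in the scene view.

```bash
python3 - <<'E'
from h import *
t=fix(load('top0')); s=fix(load('scene0')); s1=fix(load('scene1'))
g=t['pixels'][223:237,316:330].mean(2)
W=np.zeros((14,14));W[3:12,3:11]=1
def f(q):
    m=hullmask(t,[box(q[0],q[1],-.127,.012,.012,.13,.146),box(q[0],q[1],-.127,.009,.009,.146,.149)],316,223,14,14)
    return (W*(m*q[2]*100-np.clip(252-g,0,None))**2).sum()
b=min((minimize(f,[x,y,1.1],method='Nelder-Mead',options=dict(initial_simplex=[[x,y,1.1],[x+.004,y,1.1],[x,y+.004,1.1],[x,y,1.3]])) for x in(.490,.493,.495) for y in(.024,.026,.028)),key=lambda r:r.fun); print(b.x,b.fun)
p=b.x
pr=lambda c,x,y,z:proj(c,[x,y,z]).round(2)
print('stud pred scene', pr(s,*p[:2],.13),pr(s,*p[:2],.149))
print('hub bottom pred',pr(s1,.4912,.0311,.170),'hub top',pr(s1,.4912,.0311,.192),'grip top',pr(s1,.4912,.0311,.234))
G=s1['pixels'].mean(2); print('\n'.join('%d: '%v+' '.join('%3d'%q for q in G[v,347:370]) for v in range(158,196)))
E
```

```text
[0.49280985 0.02639369 0.96225017] 15869.360033216883
stud pred scene [355.31 191.42] [355.52 186.37]
hub bottom pred [356.3  181.51] hub top [356.57 175.42] grip top [357.09 163.46]
158:  76  82  19  32 172 177 183  87  35  31  37  35  15  11 107 172 173 184  69  66  74  74  75
159:  75  80  13  34 172 177 184  76  12   6  27   7   0   7 125 172 172 185  88  69  73  75  75
160:  71  74  44  32 168 175 184  74  17 126 146 140 141 120 127 168 170 208  92  67  71  74  73
161:  88  86 119 111 169 173 183  71  42 183 196 195 203 166 129 166 168 220  94  59  66  66  68
162: 129 125 171 179 172 172 182  66  81 179 187 188 193 144 122 165 169 189 118 110 114 116 117
163: 147 144 181 183 171 171 181  59 134 185 187 187 193 143 148 168 170 159 139 146 148 149 151
164: 143 143 147 160 168 170 180  63 164 188 187 188 193 118 165 172 170 163 141 143 144 143 147
165: 143 146 101 136 168 172 179  55 163 185 183 186 192  91 162 171 171 164 143 141 144 143 144
166: 147 150  96 119 168 171 177  78 188 205 201 206 199  87 162 171 170 154 141 142 144 146 143
167: 148 152 112 115 168 172 174 115 206 219
[... 2068 characters left out ...]
6 164 133 137 146 145
189: 253 252 250 251 254 232 187  73  50  52  47 113 111 107 105 105 111 114 117 119 127 136 143
190: 208 216 215 217 222 131  90  50  49  50  55 120 120 118 118 116 119 122 123 124 122 124 136
191:  97  96 100 104 109 118 114  76  59  56  81 122 124 122 122 120 123 124 124 123 123 123 125
192: 215 218 123 104 114 123 128 112 103 102 115 126 124 123 126 114 122 123 123 122 123 123 120
193: 254 255 232 229 135 118 122 125 126 126 124 125 122 122 125 115 122 123 123 123 123 123 117
194: 244 248 253 255 162 122 117 113 120 121 121 121 121 121 120 126 125 125 125 124 123 121 124
195: 168 178 194 241 151 130 123 135 142 142 133 132 133 133 125 127 127 129 128 129 131 133 141
```

Call:
carry_out:
  plan:
    - [[-4.5, 2.2, 0, 0, 0, 0.006, 0], [0, 0, 9, 0, 0, 0, 0], [0, 0, 9, 0, 0, 0, 0], [0, 0, 3, 0, 0, 0, 0], [0, 0, 2, 0, 0, 0, 0], [0, 0, 0, 0, 0, 0, 0], [0, 0, 0, 0, 0, 0, 0]]

```text
time_s: 6.03
ee_pos: [0.4929, 0.0264, 0.1775]
eef_rot: [-3.142, 0.0, 1.441]
force: [0.3, -1.0, -0.8]
grip_width: 0.0178
grip_force: 30.0
```

Call:
carry_out:
  plan:
    - [[0, 0, 1.5, 0, 0, 0, 0], [0, 0, 1.5, 0, 0, 0, 0], [0, 0, 0, 0, 0, 0, 0], [0, 0, 0, 0, 0, 0, 0]]

```text
time_s: 6.37
ee_pos: [0.4931, 0.0263, 0.1745]
eef_rot: [3.141, -0.0, 1.441]
force: [2.9, -1.0, -1.8]
grip_width: 0.0175
grip_force: 30.0
```

Call:
carry_out:
  plan:
    - [[0, 0.6, 0, 0, 0, 0, 0], [0, 0, 2, 0, 0, 0, 0], [0, 0, 2, 0, 0, 0, 0], [0, 0, 0, 0, 0, 0, 0], [0, 0, 0, 0, 0, 0, 0]]

```text
time_s: 6.78
ee_pos: [0.4934, 0.0263, 0.1703]
eef_rot: [-3.141, 0.0, 1.441]
force: [0.4, 0.1, -1.2]
grip_width: 0.0175
grip_force: 30.0
```

Call:
carry_out:
  plan:
    - [[0, 0, 2, 0, 0, 0, 0], [0, 0, 2, 0, 0, 0, 0], [0, 0, 2, 0, 0, 0, 0], [0, 0, 2, 0, 0, 0, 0], [0, 0, 0, 0, 0, 0, 0], [0, 0, 0, 0, 0, 0, 0]]

```text
time_s: 7.28
ee_pos: [0.4934, 0.0263, 0.1623]
eef_rot: [-3.141, 0.0, 1.441]
force: [-0.1, -0.7, -0.6]
grip_width: 0.0179
grip_force: 30.0
```

Call:
carry_out:
  plan:
    - [[0, 0, 1, 0, 0, 0, 0], [0, 0, 1, 0, 0, 0, 0], [0, 0, 0.5, 0, 0, 0, 0], [0, 0, 0, 0, 0, 0, 0], [0, 0, 0, 0, 0, 0, 0], [0, 0, 0, 0, 0, 0, 0]]

```text
time_s: 7.78
ee_pos: [0.4935, 0.0263, 0.1602]
eef_rot: [3.141, -0.0, 1.441]
force: [-2.8, 0.3, 5.6]
grip_width: 0.0181
grip_force: 30.0
```

Call:
carry_out:
  plan:
    - [[0, 0, 0, 0, 0, 0, 0], [0, -3, 0, 0, 0, 0, 0], [0, -3, 0, 0, 0, 0, 0], [0, -3, 0, 0, 0, 0, 0], [0, -3, 0, 0, 0, 0, 0], [0, 0, 0, 0, 0, 0, 0], [0, 0, 0, 0, 0, 0, 0]]

```text
time_s: 8.37
ee_pos: [0.4818, 0.0277, 0.1603]
eef_rot: [3.14, 0.0, 1.441]
force: [3.9, -1.8, 3.2]
grip_width: 0.0177
grip_force: 30.0
```

Call:
carry_out:
  plan:
    - [[0, -3, 0, 0, 0, 0, 0], [0, -3, 0, 0, 0, 0, 0], [0, -3, 0, 0, 0, 0, 0], [0, -2, 0, 0, 0, 0, 0], [0, -2, 0, 0, 0, 0, 0], [0, 0, 0, 0, 0, 0, 0], [0, 0, 0, 0, 0, 0, 0], [0, 0, 0, 0, 0, 0, 0], [0, 0, 0, 0, 0, 0, 0], [0, 0, 0, 0, 0, 0, 0], [0, 0, 0, 0, 0, 0, 0], [0, 0, 0, 0, 0, 0, 0]]

```text
time_s: 9.37
ee_pos: [0.4693, 0.0292, 0.1602]
eef_rot: [3.14, 0.0, 1.441]
force: [6.0, -3.4, 3.2]
grip_width: 0.018
grip_force: 30.0
```

```bash
python3 - <<'E'
from h import *
for n in('scene','top'): snap(n,n+'2')
o=np.zeros((600,800,3),np.uint8); o[:,:500]=crop('scene2',300,125,100,120,5)
o[:300,500:]=crop('top2',295,190,60,60,5); o[300:,500:]=crop('top0',295,190,60,60,5); cv2.imwrite('pics/c3.png',o)
o=telemetry.get_obs(); print(o['ee_pos'],o['force'],o['grip_force'])
E
```

```text
[0.46933578 0.0291882  0.16024165] [ 6.840399   -4.04234653  2.27030454] 30.002087652683258
```

View pics/c3.png

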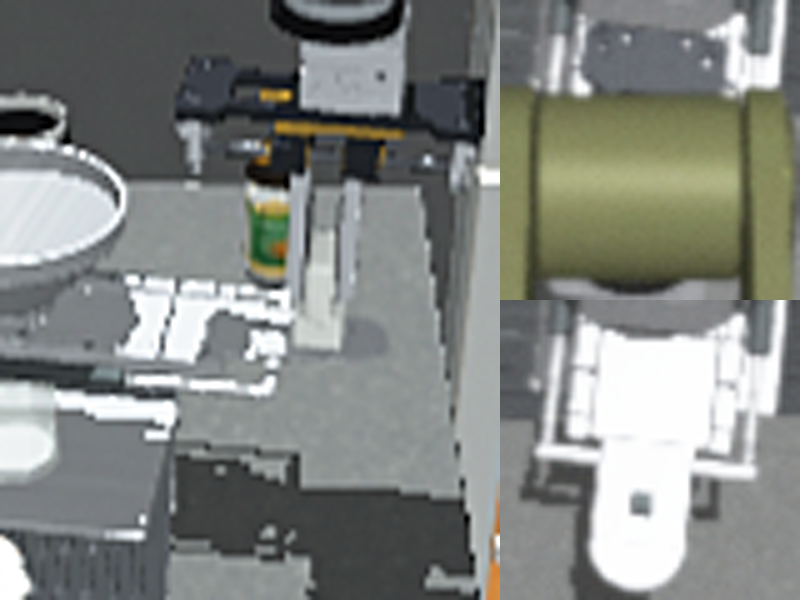

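The picture shows the hub seated on the slide, at about (320,340) in the crop. The dark slide line at about (172,330) lies between the broad middle pair of rail marks. The 6.8 N pull also fits half travel (7 N), so I'm handing in while holding.

```bash
python3 -c "
from h import *
print(ctrl.hand_in())"
```

```text
the job is handed in; nothing more can be done
None
```

The handle is fully home on the stud, and I handed the job in with the gripper holding the gate about half open (roughly 24 of 50 mm), with nothing else touched; the hand-in returned no verdict.

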